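# Preset gauge tweezers in a cardboard-lamp workshop

### The job

The sprung gauge tweezers are wanted at their preset tip gap for fitting a small lamp part. Clear away the card offcut lying across them by putting it in the card tray, then squeeze the tweezers until the pointer pin on the one arm stands level with the tongue of the brass rider that marks the gap on the cross scale, without pushing the rider itself, and lift them level, a good 10 cm up off their rest. Finish while still holding them up there, the gap kept steady on the mark and the other things on the bench left where they are.

Things in the scene. Friction and masses are not known exactly. Their poses are not given: they have to be found in the camera images.
- rest: Fixed tool rest: plywood board 235 x 100 x 8 mm with two card sleepers across it, tops 30 mm above the bench, 16 mm wide, 90 mm long, at x = -85 and +82 mm. Origin: centre of the underside, on the bench; x is the way the tweezers' tips point. The tweezers lie on the sleepers; between these the arms hang free over the board.
- tweezers: Loose steel sprung tweezers, 205 mm long, 82 g, level on the rest. Origin: underside, mid-length, midway between the arms; x to the tips, y to the left arm, z up. Tail block x = -112 to -82 mm. Balance x = +10. Two strip arms 18 mm tall, 3 mm thick, hinged at x = -90, y = +-6 mm, sprung open 0.0975 rad outward each. A bar with 5 mm ticks (cross scale) on the left arm, x = 79 mm, reaches over the right arm.
- pointer (a point): Pointer: a 3 x 3 mm steel pin standing 18 mm up from the right arm's top, 155 mm from its hinge, just tailward of the cross scale. The point is 34 mm above the tweezers' underside, 2 mm below the pin's top, in the right arm's mid-plane. Open, it is about 42 mm from the left arm's mid-plane.
- rider: Brass rider, 12 x 9 x 15 mm, tight on the cross scale, marks the gap: 14 to 30 mm from the left arm's mid-plane, varied. Origin: end of its 3 mm wide tongue that points to the tail, 26 mm above the tweezers' underside. y runs along the scale to the left arm. The gap is right when the pin has y = 0 in this frame; open, it is at y = -12 to -28 mm; squeezing raises it. Do not push the rider.
- boss_left (a point): Grip boss of the left arm: upright round boss 12 mm in diameter, 18 mm tall, 120 mm from the hinge (about x = +30, y = +27 mm of the tweezers when open). The point is on its outermost line at half height, 9 mm outside the arm's mid-plane. Squeeze the two bosses together here: 53 mm over them when open, about 7 to 12 N each at the mark.
- boss_right (a point): The same boss on the right arm (about y = -27 mm). Squeezing each arm by an angle a (rad) brings the bosses together by 240 mm x a and moves the pin 310 mm x a towards the left arm: 1 mm less over the bosses moves the pin about 1.3 mm.
- jaw_left (a joint): Angle in rad by which the left arm is squeezed in: 0 open (sprung), 0.115 nearly shut.
- jaw_right (a joint): The same for the right arm; 0 open, 0.115 nearly shut.
- offcut: Loose block of laminated corrugated card, 28 x 100 x 28 mm (x, y, z), 55 to 110 g, lying across both tweezers arms, over the grip bosses. Origin: centre of its underside (48 mm above the bench at the start).
- tray: Fixed open card tray for offcuts, 220 x 180 mm (x, y) outside, 35 mm tall, walls and floor 5 mm thick. Origin: centre of its underside, on the bench.
- tin: Bystander: round steel varnish tin, 90 mm in diameter, 100 mm tall, beyond the work. Origin at the centre of its underside. Leave alone.
- tape: Bystander: roll of paper tape, 84 mm in diameter, 24 mm tall, lying flat to the side. Origin at the centre of its underside. Leave alone.
- gluegun: Bystander: grey glue gun lying on its side, about 190 mm long with the handle reaching 100 mm to its -y side, 34 mm tall. Origin under the middle of its barrel. Leave alone.
- star: Bystander: eight-pointed plywood star, 120 mm across, 6 mm thick, lying flat. Origin at the centre of its underside. Leave alone.

How it is judged:
On the way, in this order (a step that is already met when the one before it is completed fails the run):
1. the offcut lies in the tray, let go, with the tweezers still on their rest (x of offcut in the frame of tray between -0.105 and 0.105 m and y of offcut in the frame of tray between -0.085 and 0.085 m and z of offcut in the frame of tray below 0.036 m and contact force between the fingers and offcut below 0.1 N and linear speed of offcut below 0.03 m/s and height (world z) of tweezers below 0.045 m), for 0.2 s.
2. the tweezers are squeezed to the mark and up off the rest (y of pointer in the frame of rider between -0.0025 and 0.0025 m and height (world z) of tweezers above 0.08 m), for 0.2 s.
At the end, for the whole second after the job is handed in: Offcut at rest in the tray; tweezers held by the fingers alone, still, level within 0.3 rad, underside over 100 mm above the bench (70 mm above the rest), pointer pin within 2.5 mm of the rider's tongue along the scale and staying there (y of pointer in the frame of rider between -0.0025 and 0.0025 m and velocity of joint jaw_left between -0.05 and 0.05 rad/s and velocity of joint jaw_right between -0.05 and 0.05 rad/s and height (world z) of tweezers above 0.1 m and angle between tweezers's own z axis and vertical below 0.3 rad and linear speed of each of tweezers, offcut below 0.03 m/s and contact force between the fingers and tweezers above 2 N and contact force between tweezers and rest below 0.1 N and contact force between tweezers and tray below 0.1 N and contact force between tweezers and offcut below 0.1 N and x of offcut in the frame of tray between -0.105 and 0.105 m and y of offcut in the frame of tray between -0.085 and 0.085 m and z of offcut in the frame of tray below 0.036 m); the arm keeps its last pose, push and grip.
It fails at once if the rider is pushed (contact force between any of the fingers, the arm and rider above 2 N).
It fails at once if a bystander is moved more than 30 mm (distance of any of tin, tape, gluegun, star from where it was at the start of the episode above 0.03 m).
It also fails if it takes over 56 s, if anything falls off the work surface, if the arm or the gripper's body presses on something with over 40 N, if the wrist force passes 120 N, or if a joint passes its speed limit or range.

### The arm

A 6-joint arm with a two-finger parallel gripper is mounted at the origin on the work surface. World frame = base frame: x ahead of the robot, y to its left, z up, the work surface at z = 0. Lengths are in m, angles in rad, forces in N, time in s.
With the tool pointing down it reaches from about 0.325 to 0.9 m from the base axis. Payload 3.5 kg.
Tool frame: the origin (TCP) lies where the fingers leave the gripper's body, on its centre line; the fingertips stand 73 mm ahead of it and the grasp point (between the pads) lies 54 mm ahead of it (arm.tcp_to_grasp is the distance from the TCP to the grasp point, in m); z points along the fingers, y is the line along which they close (so a half turn about z gives the same grasp; the last joint's range is limited). The gripper opens to 85 mm and grips with 20 to 120 N. Pads are 22 mm wide; open, the fingers measure 114 mm over their backs; the gripper's body (76 mm by 85 mm) begins 54 mm behind the grasp point. The pads swing forward as they close: fully open they stand 13 mm farther back than shut.
Start: joints at [1.048, 0.276, -0.026, 1.268, 0, 1.467], TCP at [0.255, 0.571, 0.304] pointing down, gripper open.
Joint ranges: [-3.12, 3.12], [-0.85, 1.88], [-1.08, 1.24], [-1.95, 2.15], [-1.57, 1.53], [-3.14, 3.14]. Speed limits (rad/s): [2.57, 2.57, 3.14, 3.14, 3.14, 3.14].

### API

Orientations are given as a unit quaternion [x, y, z, w].
In Python, from cell import arm gives the robot as it stands. Calls block until the motion is done:
- arm.movep(position, orientation): joint-space move of the TCP to a pose.
- arm.move_straight(position, orientation=None, feed=0.15): straight line of the TCP; orientation=None keeps the orientation; feed is the mean speed in m/s.
- arm.move_j(angles): joint-space move.
- arm.command_gripper(opening, effort=None): finger opening in m; effort is the grip in N (None keeps the last); returns when the fingers have stopped.
- arm.pause(seconds).
- arm.solve_ik(position, orientation): joint angles nearest the present ones, or None.
- arm.grab_frame(name): name is "side" or "top" or "wrist"; returns the picture (400x640x3 uint8, red, green, blue); there is no depth.
- arm.camera_info(name): a dict with "vfov" (degrees; the focal length in pixels is half the picture's height over the tangent of half this angle, whatever the lens; pixels are square), "cx", "cy" (the principal point, pixels), "R" (3x3) and "t" (3): a world point X has camera coordinates R X + t. Camera axes: x right, y down, z forward; pixel columns grow to the right and rows downward; lengths in m; the calibration is good to about 2 mm. The wrist camera is an equidistant fisheye: a pixel r from the principal point sees the ray r / f radians off the axis. A picture is of the moment at which its call begins: read the wrist's pose just before it. camera_info takes no time and is no camera call; for the wrist camera it gives the pose at the moment of the call.
A pose or a line that the arm cannot do raises arm.IKError and nothing moves.
- arm.job_done(): hands the job in; it is judged then, once.
Readings, each from a call of its own:
- arm.get_time(): time.
- arm.get_q(): joint angles.
- arm.get_dq(): joint speeds.
- arm.get_joint_torque(): joint torques, N m.
- arm.get_ee_pos(): TCP position.
- arm.get_tcp_rot(): TCP orientation.
- arm.get_ft_force(): force on the tool from outside, world axes, zero at the start.
- arm.get_torque(): the same for the moment, N m.
- arm.get_gripper_width(): finger opening in m.
- arm.get_finger_force(): force on a finger pad.
Only numpy, scipy, OpenCV 4.12 (cv2) and the standard library are available. Lean on these libraries where they do the work, as an engineer would, in place of code of your own. Each camera call takes 0.05 s, during which the arm holds its last target. There are 200 camera calls.

## Working session

There is one attempt and no reset: what is moved stays moved. The work goes in short steps, each a Python script; the robot and the scene stay as the last script left them, time stands still between calls to the robot, and variables do not carry over. Pictures are saved under pics/ and viewed, at most 10 in all, crops included, and the job is handed in when it is done.

```bash
mkdir -p pics; ls
python3 - <<'E'
from cell import arm
import cv2
for n in("top","side"):
    cv2.imwrite(f"pics/{n}0.png",arm.grab_frame(n)[:,:,::-1]); print(n,arm.camera_info(n))
print(arm.get_time(),arm.get_tcp_rot(),arm.tcp_to_grasp)
E
```

```text
pics
top {'vfov': 47.418167974185394, 'cx': 316.2073681021143, 'cy': 195.40560492067843, 'R': array([[-5.31338478e-04, -9.99999481e-01,  8.69525923e-04],
       [-9.82551558e-01,  3.60344448e-04, -1.85990071e-01],
       [ 1.85989661e-01, -9.53177731e-04, -9.82551239e-01]]), 't': array([-0.00866492,  0.58858523,  1.20424109])}
side {'vfov': 49.52797855894781, 'cx': 313.53397735984623, 'cy': 204.81974597668292, 'R': array([[ 0.71580887, -0.69823566, -0.00919948],
       [-0.51517973, -0.51916081, -0.68195447],
       [ 0.47138892,  0.49288844, -0.73133677]]), 't': array([-0.4154182 ,  0.33555127,  1.37521914])}
0.1 [ 2.08356920e-01  9.78052353e-01 -9.47247975e-04 -3.00557414e-04] 0.0539
```

View pics/top0.png

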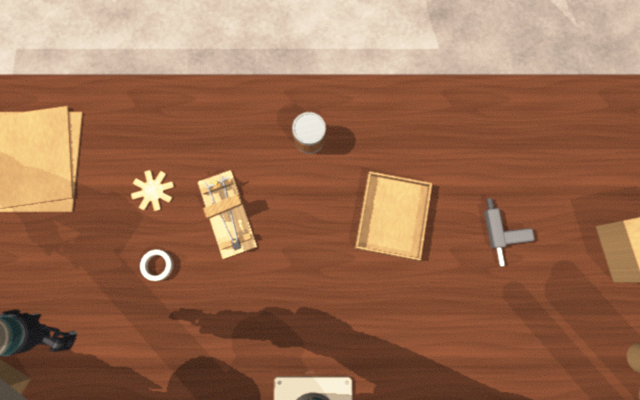

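View pics/side0.png

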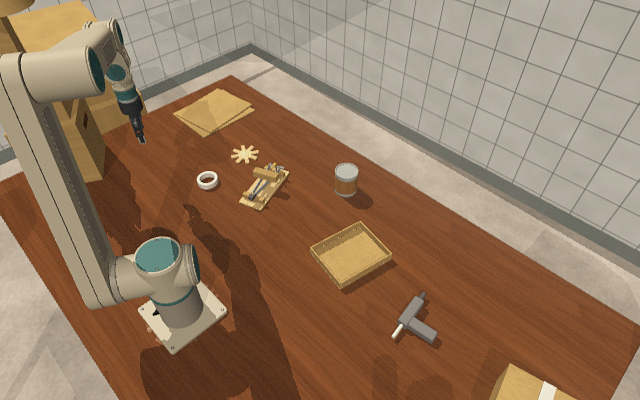

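The top view shows the rest at about (227,214) px with tips pointing up and slightly left, the offcut across it at about (224,205), and the tray at about (395,215). Next I'll get a closer wrist view.

```bash
cat > h.py <<'E'
import numpy as np, cv2
from cell import arm
from scipy.spatial.transform import Rotation as Ro
def ray(name,uv,info=None):
    i=info or arm.camera_info(name); f=200/np.tan(np.radians(i["vfov"])/2)
    d=np.array([uv[0]-i["cx"],uv[1]-i["cy"]])/f
    if name=="wrist":
        th=np.hypot(*d); c=np.r_[d/th*np.sin(th),np.cos(th)] if th>1e-9 else np.array([0,0,1.])
    else: c=np.r_[d,1]
    R=np.array(i["R"]); return -R.T@i["t"], R.T@c
def onplane(name,uv,z,info=None):
    o,d=ray(name,uv,info); return o+d*(z-o[2])/d[2]
def project(X,info,name="wrist"):
    c=np.array(info["R"])@X+info["t"]; f=200/np.tan(np.radians(info["vfov"])/2)
    if name!="wrist": return np.array([info["cx"],info["cy"]])+f*c[:2]/c[2]
    r=np.hypot(c[0],c[1]); return np.array([info["cx"],info["cy"]])+f*np.arctan2(r,c[2])*c[:2]/r
def down(a):  # tool down, closing line at world angle a
    y=np.array([np.cos(a),np.sin(a),0]); z=np.array([0,0,-1.])
    return Ro.from_matrix(np.c_[np.cross(y,z),y,z]).as_quat()
E
python3 - <<'E'
from h import *
np.set_printoptions(precision=4,suppress=True)
print("rest",np.array([onplane("top",p,.008)[:2] for p in [(197,182),(233,171),(257,248),(222,258)]]))
T=np.array([onplane("top",p,.035)[:2] for p in [(369,172),(432,182),(421,260),(356,248)]]);print("tray",T,T.mean(0))
print("off",onplane("top",(224,205),.076))
i=arm.camera_info("wrist");R=Ro.from_quat(arm.get_tcp_rot()).as_matrix()
print(i["vfov"],i["cx"],i["cy"],"cam in tool",R.T@(-i["R"].T@i["t"]-arm.get_ee_pos()),R.T@i["R"].T)
E
```

```text
rest [[0.637  0.3351]
 [0.6696 0.2323]
 [0.4472 0.1574]
 [0.4194 0.2547]]
tray [[ 0.66   -0.1588]
 [ 0.6309 -0.3363]
 [ 0.4123 -0.2958]
 [ 0.4451 -0.1183]] [ 0.5371 -0.2273]
off [0.5583 0.2408 0.076 ]
65.70646984690485 320.3535910936911 195.27804227710854 cam in tool [ 0.0769  0.0001 -0.0687] [[ 0.0012 -0.9534 -0.3017]
 [ 1.      0.0008  0.0014]
 [-0.0011 -0.3017  0.9534]]
```

Run:
```python
from h import *
np.set_printoptions(precision=4,suppress=True)
for a in(-1.23,1.91,.34,.34-np.pi): print(a,arm.solve_ik([.56,.25,.25],down(a)))
a=-1.23; ax=np.array([.943,.333])
p=np.r_[np.array([.56,.25])-.075*ax,.28]
print(p); arm.movep(p,down(a)); arm.pause(.2)
i=arm.camera_info("wrist"); I=arm.grab_frame("wrist"); np.save("w1.npy",I); np.save("w1i.npy",i,allow_pickle=True)
cv2.imwrite("pics/w1.png",I[:,:,::-1]); print(arm.get_time(),arm.get_q())
```

```text
-1.23 [ 0.3145  0.2879 -0.1275  1.1555  0.      3.1153]
1.91 [ 0.3145  0.2879 -0.1275  1.1555  0.     -0.0247]
0.34 [ 0.3145  0.2879 -0.1275  1.1555  0.      1.5453]
-2.8015926535897933 [ 0.3145  0.2879 -0.1275  1.1555  0.     -1.5963]
[0.4893 0.225  0.28  ]
1.8917 [ 0.3122  0.1383 -0.2492  1.1832  0.0001  3.1117]
```

View pics/w1.png

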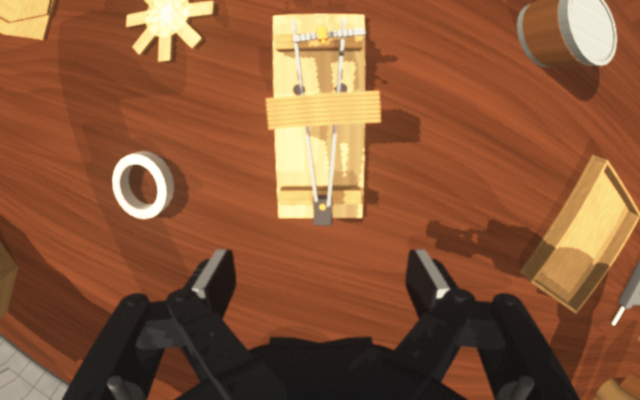

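The wrist view shows the tips pointing up: tail block at (322,212), bosses at (298,90) and (342,89), rider on the scale at (322,34), and the offcut spanning about (266,99) to (381,121).

```bash
cat > m.py <<'E'
from h import *
np.set_printoptions(precision=4,suppress=True)
i=np.load("w1i.npy",allow_pickle=True).item(); P=lambda u,v,z:onplane("wrist",(u,v),z,i)[:2]
q=np.array([P(*p,.076) for p in [(266,99),(380,91),(381,121),(268,128)]])
print("off",q.mean(0),np.linalg.norm(q[1]-q[0]),np.linalg.norm(q[3]-q[0]))
d=q[1]+q[2]-q[0]-q[3]; print("ang",np.arctan2(d[1],d[0]))
bl,br,t=P(298,90,.048),P(342,89,.048),P(322,212,.048); b=(bl+br)/2; d=b-t
print("boss",bl,br,np.linalg.norm(bl-br),"mid",b,"tail",t,"yaw",np.arctan2(d[1],d[0]),np.linalg.norm(d))
r=np.array([P(*p,.008) for p in [(272,15),(362,14),(365,219),(277,219)]]);print("rest",r.mean(0),r)
print("tray",P(600,157,.035),P(522,270,.035))
E
python3 m.py
python3 - <<'E'
import cv2;I=cv2.imread("pics/w1.png")[0:225,255:395];cv2.imwrite("pics/w1c.png",cv2.resize(I,None,fx=2.6,fy=2.6,interpolation=cv2.INTER_CUBIC))
E
```

```text
off [0.5563 0.2467] 0.10003025659958611 0.025939515634565993
ang -1.1582848519228754
boss [0.5647 0.2755] [0.5797 0.2363] 0.04201295010067698 mid [0.5722 0.2559] tail [0.456  0.2122] yaw 0.3600966788616192 0.12413924881301874
rest [0.5433 0.2468] [[0.6368 0.3346]
 [0.6704 0.2427]
 [0.4507 0.1555]
 [0.4152 0.2544]]
tray [ 0.6567 -0.1368] [ 0.4606 -0.0845]
```

View pics/w1c.png

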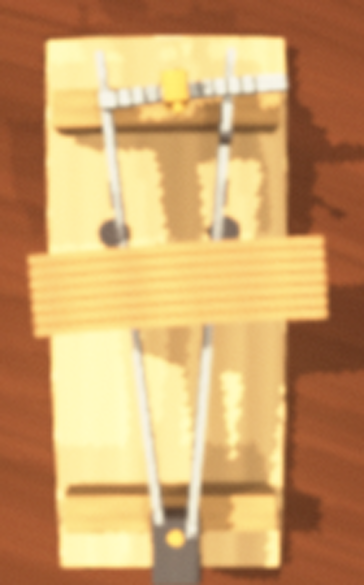

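The crop confirms the offcut corners, with nothing else on top of it. I'll move it now, with a limited finger opening so the fingers stay clear of the rider.

Run:
```python
from h import *
np.set_printoptions(precision=4,suppress=True)
S=np.array([onplane("side",p,.035)[:2] for p in [(310,252),(357,222),(391,258),(344,288)]]);print("side tray",S.mean(0))
c=[.5563,.2467]; a=.413
arm.command_gripper(.048,40)
arm.movep([*c,.20],down(a)); arm.move_straight([*c,.125],feed=.1)
print("ft",arm.get_ft_force())
arm.command_gripper(.01,40); print("w",arm.get_gripper_width(),arm.get_finger_force())
arm.move_straight([*c,.24],feed=.15); print("w",arm.get_gripper_width(),arm.get_ft_force(),arm.get_time())
t=[.537,-.227]; b=-.187+np.pi/2
arm.movep([*t,.22],down(b)); arm.move_straight([*t,.088],feed=.12); print("ft",arm.get_ft_force())
arm.command_gripper(.05); arm.pause(.1); arm.move_straight([*t,.2],feed=.2); print(arm.get_time())
cv2.imwrite("pics/top1.png",arm.grab_frame("top")[:,:,::-1])
# look at the tweezers
y=.36; ax=np.array([np.cos(y),np.sin(y)])
p=np.r_[np.array([.59,.262])-.09*ax,.22]
arm.movep(p,down(-1.22)); arm.pause(.2)
i=arm.camera_info("wrist"); I=arm.grab_frame("wrist"); np.save("w2i.npy",i,allow_pickle=True)
cv2.imwrite("pics/w2.png",I[:,:,::-1]); print(arm.get_time(),arm.get_q())
```

```text
side tray [ 0.5225 -0.2405]
ft [-0.3915  0.0656  0.6033]
w 0.02731572198401801 39.70084190368652
w 0.027605534945050293 [ 0.1757  0.0217 -1.7635] 5.9333
ft [-0.7264  0.0944 -0.183 ]
10.075
13.25 [ 0.3106  0.2135 -0.2918  1.0654 -0.      3.1017]
```

View pics/w2.png

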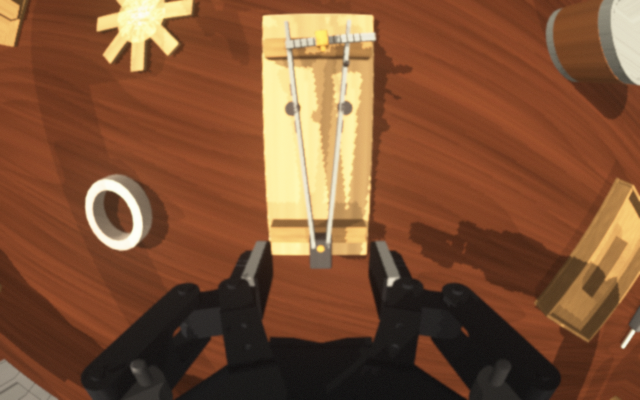

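The bench is clear and the offcut is in the tray. The bosses are at (292,108) and (346,107), the tail dot at (320,249), the rider at about (322,40) and the pin near (346,62). I'll go to the bosses, close lightly and look.

Run:
```python
from h import *
np.set_printoptions(precision=4,suppress=True)
i=np.load("w2i.npy",allow_pickle=True).item(); P=lambda u,v,z:onplane("wrist",(u,v),z,i)[:2]
bl,br,t=P(292,108,.048),P(346,107,.048),P(320.5,249,.048); b=(bl+br)/2; d=b-t; yaw=np.arctan2(d[1],d[0])
n=bl-br; print(b,np.linalg.norm(n),np.linalg.norm(d),"yaw",yaw,np.arctan2(-n[0],n[1]))
a=yaw-np.pi/2; q=arm.solve_ik([*b,.09],down(a)); print(a,q)
arm.command_gripper(.075,20)
arm.movep([*b,.18],down(a)); arm.move_straight([*b,.09],feed=.1); print("ft",arm.get_ft_force())
for w in(.058,.052,.050): arm.command_gripper(w); print(w,arm.get_gripper_width(),arm.get_finger_force(),arm.get_ft_force())
arm.pause(.2); i=arm.camera_info("wrist"); I=arm.grab_frame("wrist"); np.save("w3i.npy",i,allow_pickle=True)
cv2.imwrite("pics/w3.png",I[:,:,::-1]); print(arm.get_time(),arm.get_q())
```

```text
[0.5734 0.256 ] 0.04153752955660026 0.11997577867889787 yaw 0.36152914775237954 0.36966777385705724
-1.209267179042517 [ 0.317   0.4621 -0.2507  0.858   0.      3.097 ]
ft [ 0.6067  0.2882 -0.5657]
0.058 0.05817972261684891 0.0 [ 0.5193 -0.4489  0.0015]
0.052 0.052089162623619 5.507499799132347 [-0.8927 -1.0366  3.2294]
0.05 0.05031837942426318 7.093646675348282 [-2.0735 -0.0234  5.9349]
16.1083 [ 0.3169  0.4612 -0.2497  0.8586 -0.0002  3.0971]
```

View pics/w3.png

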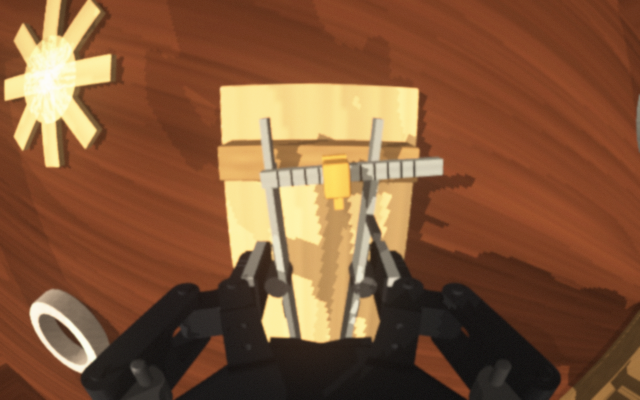

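The bosses are gripped and the scale, rider (338,180; tongue end about (338,207)) and right arm are visible. I need a zoom to find the pin.

Run:
```python
import cv2;I=cv2.imread("pics/w3.png")[135:300,250:450];cv2.imwrite("pics/w3c.png",cv2.resize(I,None,fx=3.6,fy=3.6,interpolation=cv2.INTER_CUBIC))
```

```text
(no output)
```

View pics/w3c.png

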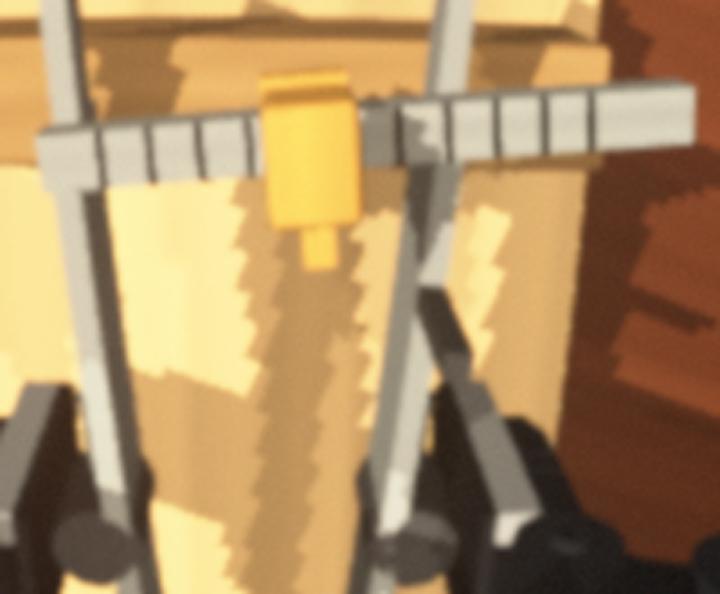

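```bash
cat > g.py <<'E'
from h import *
np.set_printoptions(precision=4,suppress=True)
def frame(b,yaw): # boss mid -> fn of tweezers coords
    c,s=np.cos(yaw),np.sin(yaw); R=np.array([[c,-s,0],[s,c,0],[0,0,1]])
    return R
def rightpt(r,jaw,z): # along right arm from hinge
    th=.0975-jaw; return np.array([-.090+r*np.cos(th),-.006-r*np.sin(th),z])
def leftpt(r,jaw,z): p=rightpt(r,jaw,z); return p*[1,-1,1]
E
python3 - <<'E'
from g import *
i=np.load("w3i.npy",allow_pickle=True).item(); yaw=.3615; R=frame(0,yaw); j=.011
o=np.array([.5734,.256,.030])-R@np.array([.030,0,0])
pr=lambda p:project(o+R@p,i)
print("base",pr(rightpt(.155,j,.018)),"top",pr(rightpt(.155,j,.036)),"bossR top",pr(rightpt(.12,j,.018)),"bossL",pr(leftpt(.12,j,.018)))
print("L at scale",pr(leftpt(.169,j,.018)),pr(leftpt(.169,j,.022)),pr(leftpt(.169,j,.026)), "rest edge",[pr(np.array([.1175,y,-.022])) for y in(.05,-.05)])
P=lambda uv,z:R.T@(onplane("wrist",uv,z+.03,i)-o)
print("pin",P((376.5,235),.034),"base",P((370,215.6),.018),"tongue",P((338.9,209.4),.026),"larm",P((263,166),.018),P((285,285),.018))
E
```

```text
base [369.1496 216.3297] top [376.8508 235.7546] bossR top [357.0017 290.2881] bossL [282.0269 290.1333]
L at scale [264.954  181.6798] [263.0805 184.5189] [261.0819 187.5562] rest edge [array([219.3874,  85.6619]), array([420.5238,  85.8061])]
pin [ 0.0638 -0.0197  0.034 ] base [ 0.0647 -0.0197  0.018 ] tongue [ 0.0703 -0.007   0.026 ] larm [0.0844 0.0211 0.018 ] [0.0323 0.0149 0.018 ]
```

The projected model matches the picture to about 1 px. The pin sits 12.1 mm short of the tongue, so the target opening is about 0.041 m.

Run:
```python
from g import *
for w in(.046,.0425,.0412): arm.command_gripper(w); print(w,arm.get_gripper_width(),arm.get_finger_force(),arm.get_ft_force())
p=np.array(arm.get_ee_pos()); arm.move_straight(p+[0,0,.085],feed=.06); arm.pause(.3)
print(arm.get_gripper_width(),arm.get_finger_force(),arm.get_ft_force(),arm.get_ee_pos(),p)
i=arm.camera_info("wrist"); I=arm.grab_frame("wrist"); np.save("w4i.npy",i,allow_pickle=True)
cv2.imwrite("pics/w4.png",I[:,:,::-1]); print(arm.get_time())
cv2.imwrite("pics/w4c.png",cv2.resize(I[135:300,250:450,::-1],None,fx=3.6,fy=3.6,interpolation=cv2.INTER_CUBIC))
```

```text
0.046 0.04640789246704756 9.297650903463364 [-1.2222 -1.966   7.8198]
0.0425 0.04246666505140068 11.147681325674057 [-1.3389 -1.4068 10.7713]
0.0412 0.04164358265025123 11.784867346286774 [-2.163  -1.3641  9.7669]
0.04109270412134576 8.23806881904602 [-0.8273  0.2825 -0.0939] [0.5746 0.2562 0.1771] [0.5747 0.2562 0.0922]
18.7167
```

View pics/w4c.png

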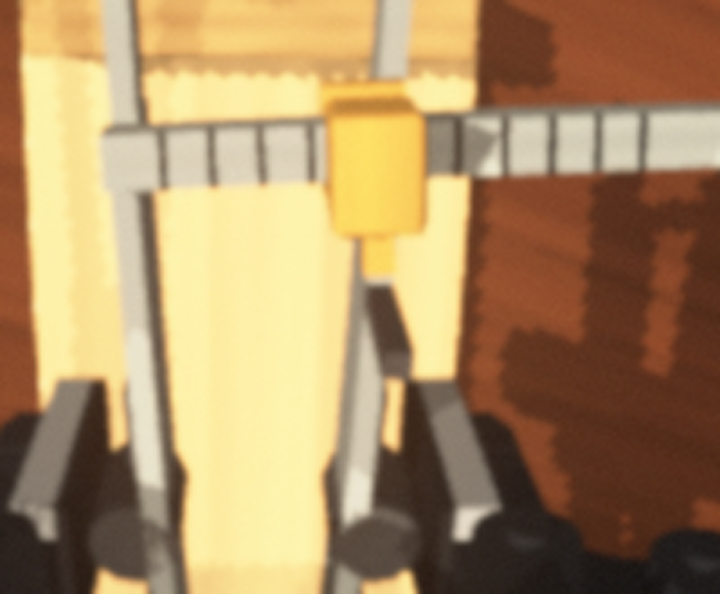

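Run:
```python
from g import *
i=np.load("w4i.npy",allow_pickle=True).item(); yaw=.3615; R=frame(0,yaw)
o=np.array([.5734,.256,.030])-R@np.array([.030,0,0])
C=lambda u,v:(u/3.6+250,v/3.6+135)
for dz in(.083,.085,.087):
    P=lambda uv,z:(R.T@(onplane("wrist",uv,z+.03+dz,i)-o))[:2]
    pin=P(C(397,358),.035); base=P(C(377,287),.018); t=P(C(378,276),.026); b=P(C(135,157),.024)-P(C(680,140),.024)
    l=P(C(122,60),.018)-P(C(148,400),.018)
    y=b/np.linalg.norm(b); l/=np.linalg.norm(l); yl=np.array([-l[1],l[0]])
    print(pin,base,t,"ydir",y,yl,"err",(pin-t)@y,(pin-t)@yl,(base-t)@yl)
```

```text
[ 0.0637 -0.0143] [ 0.0645 -0.0141] [ 0.0688 -0.0132] ydir [-0.0394  0.9992] [-0.0411  0.9992] err -0.0009377216266316311 -0.0009285380221012144 -0.0007136506968940853
[ 0.0646 -0.0141] [ 0.0653 -0.0139] [ 0.0696 -0.013 ] ydir [-0.0394  0.9992] [-0.0411  0.9992] err -0.0008993650164063372 -0.0008904940746201889 -0.0007156375112872891
[ 0.0655 -0.0138] [ 0.066  -0.0136] [ 0.0703 -0.0127] ydir [-0.0394  0.9992] [-0.0411  0.9992] err -0.0008610084061812298 -0.0008524501271393533 -0.0007176243256805344
```

Run:
```python
from g import *
arm.command_gripper(.0406)
p=np.array(arm.get_ee_pos()); arm.move_straight(p+[0,0,.03],feed=.05); arm.pause(.6)
print(arm.get_gripper_width(),arm.get_finger_force(),arm.get_ft_force(),arm.get_ee_pos())
i=arm.camera_info("wrist"); I=arm.grab_frame("wrist"); np.save("w5i.npy",i,allow_pickle=True); print(arm.get_time())
S=arm.grab_frame("side"); a=cv2.resize(I[135:300,250:450,::-1],(700,578),interpolation=cv2.INTER_CUBIC)
cv2.imwrite("pics/w5c.png",a); cv2.imwrite("pics/s5.png",cv2.resize(S[60:310,180:440,::-1],None,fx=2.2,fy=2.2))
```

```text
0.04070625923004203 8.470909148454666 [-0.2482 -0.3197 -1.3528] [0.5747 0.2562 0.2072]
20.3333
```

View pics/w5c.png

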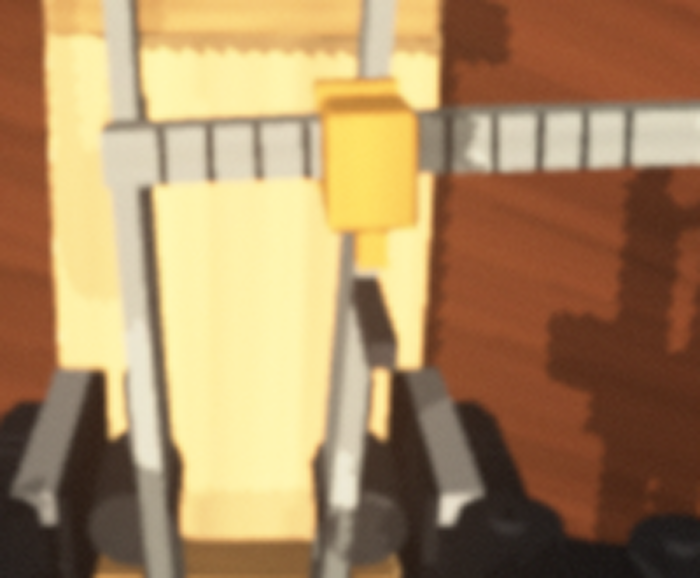

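View pics/s5.png

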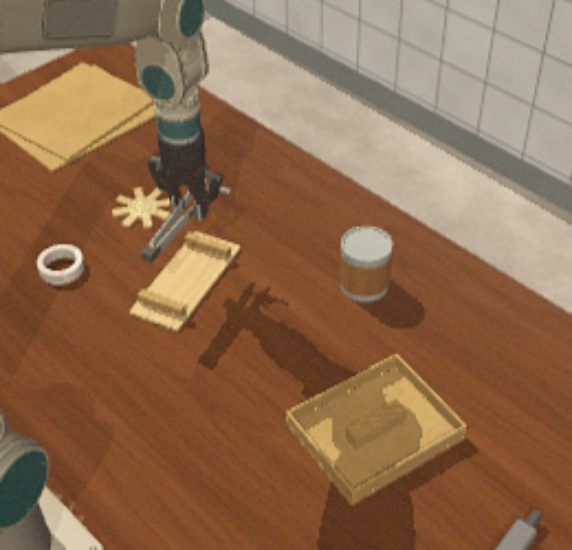

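The wrist crop shows the tongue end at (370,267) and the pin from (368,280) to (385,352). The side view shows the tweezers held up level and the offcut flat in the tray.

Run:
```python
from g import *
i=np.load("w5i.npy",allow_pickle=True).item(); R=frame(0,.3615)
C=lambda u,v:(u/3.5+250,v/3.5+135)
P=lambda uv,z:(R.T@onplane("wrist",uv,z+.145,i))[:2]
pin=P(C(385,349),.035); base=P(C(368,280),.018); t=P(C(370,267),.026); b=P(C(130,155),.024)-P(C(660,138),.024); y=b/np.linalg.norm(b)
e=(pin-t)@y; print(e,(base-t)@y,arm.get_gripper_width())
if abs(e)<.0015:
    arm.pause(.3); print(arm.get_dq(),arm.get_time()); print(arm.job_done())
```

```text
-0.0005418539279477754 -0.0006249745841116176 0.040775835530456196
[-0.0001  0.0001 -0.0004  0.0005  0.001  -0.0004] 20.6833
the job is handed in; nothing more can be done
None
```

I handed the job in at about 20.7 s: the offcut is in the tray, and the tweezers are held level about 115 mm above their rest, with the pin measured about 0.5 mm from the rider's tongue (limit 2.5 mm); the judge's verdict has not come back.

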